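# Close the washed storage canisters with their own lids

## Task

The stoneware canisters are washed and dry and are to be closed before they go back in the cupboard: put on each of the four open canisters the knobbed wooden lid that fits it, so that every lid sits level and fully down on its rim. Set the lids down gently rather than dropping them, leave the canisters standing where they are, and do not disturb the salt cellar and the tea tin that stand among them.

Things in the scene. Friction and masses are not known exactly. Their poses are not given: they have to be found in the camera images.
- large_knob (a point): the largest of four round wooden lids: disc 110 mm across, 10 mm thick; under it a 14 mm plug tapering from 92 to 80 mm across; on top an upright round knob, 26 mm across, 30 mm tall; about 108 g. Lies loose, knob up. Point: middle of the knob, on the lid's axis, 15 mm above the disc's top face, 25 mm above its lower face (which seats on the rim), 39 mm above the plug's underside; z up the axis
- large_mouth (a point): the largest of four open, empty grey-green stoneware canisters, 108 mm across, mouth 98 mm, 124 mm tall, wall 5 mm, standing loose. Point: centre of its mouth, level with the top of the rim; z up its axis. With its lid seated, the middle of the lid's knob is 25 mm above this point
- medium_knob (a point): the second largest of four round wooden lids: disc 92 mm across, 10 mm thick; under it a 14 mm plug tapering from 74 to 62 mm across; on top an upright round knob, 26 mm across, 30 mm tall; about 84 g. Lies loose, knob up. Point: middle of the knob, on the lid's axis, 15 mm above the disc's top face, 25 mm above its lower face (which seats on the rim), 39 mm above the plug's underside; z up the axis
- medium_mouth (a point): the second largest of four open, empty grey-green stoneware canisters, 90 mm across, mouth 80 mm, 115 mm tall, wall 5 mm, standing loose. Point: centre of its mouth, level with the top of the rim; z up its axis. With its lid seated, the middle of the lid's knob is 25 mm above this point
- small_knob (a point): the second smallest of four round wooden lids: disc 74 mm across, 10 mm thick; under it a 14 mm plug tapering from 56 to 44 mm across; on top an upright round knob, 26 mm across, 30 mm tall; about 61 g. Lies loose, knob up. Point: middle of the knob, on the lid's axis, 15 mm above the disc's top face, 25 mm above its lower face (which seats on the rim), 39 mm above the plug's underside; z up the axis
- small_mouth (a point): the second smallest of four open, empty grey-green stoneware canisters, 72 mm across, mouth 62 mm, 106 mm tall, wall 5 mm, standing loose. Point: centre of its mouth, level with the top of the rim; z up its axis. With its lid seated, the middle of the lid's knob is 25 mm above this point
- tiny_knob (a point): the smallest of four round wooden lids: disc 58 mm across, 10 mm thick; under it a 14 mm plug tapering from 40 to 28 mm across; on top an upright round knob, 26 mm across, 30 mm tall; about 40 g. Lies loose, knob up. Point: middle of the knob, on the lid's axis, 15 mm above the disc's top face, 25 mm above its lower face (which seats on the rim), 39 mm above the plug's underside; z up the axis
- tiny_mouth (a point): the smallest of four open, empty grey-green stoneware canisters, 56 mm across, mouth 46 mm, 97 mm tall, wall 5 mm, standing loose. Point: centre of its mouth, level with the top of the rim; z up its axis. With its lid seated, the middle of the lid's knob is 25 mm above this point
- salt_mid (a point): turned oak salt cellar with a small-knobbed lid of its own, already shut, 89 mm across and 81 mm tall with its knob; to be left alone. The point is on its axis, 40 mm above the worktop
- tin_mid (a point): small round tea tin with a shut slip lid, 58 mm across, 72 mm tall; to be left alone. The point is its centre, 36 mm above the worktop
Not all that is in view belongs to the job. Leave any pink look-alike of the part that bears small_knob alone.

How it is judged (in metres and radians):
At the end, for the whole second after the job is handed in: Each of the four lids rests on the canister of its own size: plug inside the mouth, centred within 8 mm, disc down on the rim within 4 mm and level with it within 4 degrees; canisters upright; lids released and at rest; salt cellar and tea tin within 30 mm of where they stood (horizontal distance between large_knob and large_mouth below 0.008 m and z of large_knob in the frame of large_mouth between 0.021 and 0.029 m and angle between the z axis of large_knob and the z axis of large_mouth, either way round below 0.07 rad and angle between each of large_mouth, medium_mouth, small_mouth, tiny_mouth's own z axis and vertical below 0.07 rad and linear speed of each of lid_large, canister_large, lid_medium, canister_medium, lid_small, canister_small, lid_tiny, canister_tiny below 0.02 m/s and horizontal distance between medium_knob and medium_mouth below 0.008 m and z of medium_knob in the frame of medium_mouth between 0.021 and 0.029 m and angle between the z axis of medium_knob and the z axis of medium_mouth, either way round below 0.07 rad and horizontal distance between small_knob and small_mouth below 0.008 m and z of small_knob in the frame of small_mouth between 0.021 and 0.029 m and angle between the z axis of small_knob and the z axis of small_mouth, either way round below 0.07 rad and horizontal distance between tiny_knob and tiny_mouth below 0.008 m and z of tiny_knob in the frame of tiny_mouth between 0.021 and 0.029 m and angle between the z axis of tiny_knob and the z axis of tiny_mouth, either way round below 0.07 rad and distance of each of salt_mid, tin_mid from where it was at the start of the episode below 0.03 m); the robot touches nothing.
It fails at once if a lid is let go and falls more than about 30 mm ((linear speed of lid_large above 0.75 m/s and contact force between lid_large and the fingers below 0.05 N) or (linear speed of lid_medium above 0.75 m/s and contact force between lid_medium and the fingers below 0.05 N) or (linear speed of lid_small above 0.75 m/s and contact force between lid_small and the fingers below 0.05 N) or (linear speed of lid_tiny above 0.75 m/s and contact force between lid_tiny and the fingers below 0.05 N)).
It fails at once if a canister is pushed more than 45 mm from where it stood, or knocked over (distance of any of large_mouth, medium_mouth, small_mouth, tiny_mouth from where it was at the start of the episode above 0.045 m).
It fails at once if the salt cellar or the tea tin is pushed more than 30 mm from its place, or knocked over (distance of any of salt_mid, tin_mid from where it was at the start of the episode above 0.03 m or angle between any of salt_mid, tin_mid's own z axis and vertical above 0.4 rad).
It also fails if it takes over 99 s, if anything falls off the work surface, if the arm or the gripper's body presses on something with over 40 N, if the wrist force passes 120 N, or if a joint passes its speed limit or range.

## Robot

A 6-joint arm with a two-finger parallel gripper is mounted at the origin on a cart in front of the work surface, level with it; the furniture and walls round the work are solid. World frame = base frame: x ahead of the robot, y to its left, z up, the work surface at z = 0. Lengths are in m, angles in degrees, forces in N, time in s.
With the tool pointing down it reaches from about 0.4 to 0.925 m from the base axis. Payload 12.5 kg.
Tool frame: the origin (TCP) lies midway between the tips of the shut fingers; the grasp point (between the pads) lies 19 mm behind it (manip.grasp_offset is the distance from the TCP to the grasp point, in m); z points along the fingers, y is the line along which they close (so a half turn about z gives the same grasp; the last joint's range is limited). The gripper opens to 95 mm and grips with 3 to 60 N. Pads are 20 mm wide; open, the fingers measure 119 mm over their backs; the gripper's body (75 mm by 180 mm) begins 59 mm behind the grasp point.
Start: joints at [-82.082, 28.126, 89.318, -0, 62.55, -6.05], TCP at [0.151, -0.607, 0.215] pointing down, gripper open.
Joint ranges: [-177.58, 177.58], [-47.91, 125.51], [2.72, 160], [-65.01, 245.01], [3.68, 167.84], [-153.87, 153.87]. Speed limits (degrees/s): [127.2, 127.2, 159.86, 180, 180, 180].

## Interface

Orientations are given as [roll, pitch, yaw] about the fixed x, y, z axes, in that order (R = Rz(yaw) Ry(pitch) Rx(roll)).
In Python, from workcell import status, optics, ticket, manip gives the robot as it stands.
- The arm moves only by the shell command python3 -m inch 'ROWS' [FORCE]. ROWS is JSON, a list of rows, each an object of numbers: "dx", "dy", "dz": the shift along the world's x, y, z in cm; "ax", "ay", "az": the turn, a rotation vector about the world's x, y, z in rad; "claw": the opening, from 0 (shut) to 1 (fully open). A call has 1 to 5 rows; each row shifts and turns the commanded pose from where the row before left it; what a row does not reach is not made up. A row lasts 1/12 s, in which the tool goes at most 41.7 mm and 7.16 degrees, less where a joint would pass 70% of its speed; a pose out of reach is approached as far as the arm can. A call with a gripper value outside its range is refused whole. The fingers move at their own pace and stop on an object; FORCE is the grip in N (left out, the last holds). Time passes only in rows, so rows that do not move let the fingers close. It gives the time, the measured TCP pose, the force, the opening and the grip force at its end, in the units of the state.
- status.sense(): the state, without advancing time (a new reading comes with each control period).
- optics.camera(name): name is "side" or "top" or "wrist"; returns (picture, depth): 384x512x3 uint8, blue, green, red; 384x512 float32, m along the optical axis (not along the pixel's ray), 0 where there is no reading.
- optics.camera_params(name): a dict with "camera_matrix" (3x3 intrinsics, pixels), "dist_coeffs" ([k1, k2, p1, p2, k3] as OpenCV has them; the pictures are not rectified), "rvec" (rotation vector, rad) and "tvec" (3), from world to camera coordinates, as OpenCV has them. Camera axes: x right, y down, z forward; pixel columns grow to the right and rows downward; lengths in m; the calibration is good to about 2 mm. A picture is of the moment at which its call begins: read the wrist's pose just before it. camera_params takes no time and is no camera call; for the wrist camera it gives the pose at the moment of the call.
- ticket.job_done(): hands the job in; it is judged then, once.
The state is a dict: "time": time; "joints": joint angles; "joint_vel": joint speeds; "tau": joint torques, N m; "eef_pos": TCP position; "tool_rot": TCP orientation; "force": force on the tool from outside, world axes, zero at the start; "wrist_torque": the same for the moment, N m; "gripper_width": finger opening in m; "grasp_force": force on a finger pad.
Only numpy, scipy, OpenCV 4.12 (cv2) and the standard library are available. Lean on these libraries where they do the work, as an engineer would, in place of code of your own. Each camera call takes 0.05 s, during which the arm holds its last target. There are 200 camera calls.

## Working session

There is one attempt and no reset: what is moved stays moved. The work goes in short steps, Python scripts to look and compute and a shell command to move; the robot and the scene stay as the last step left them, time stands still between calls to the robot, and variables do not carry over. Pictures are saved under pics/ and viewed, at most 14 in all, crops included, and the job is handed in when it is done.

```bash
mkdir -p pics; ls; python3 - <<'E'
from workcell import status, optics, ticket, manip
import cv2,numpy as np
for n in ["top","side"]:
    im,d=optics.camera(n); cv2.imwrite(f"pics/{n}0.png",im); np.savez(f"{n}0.npz",im=im,d=d,**{k:np.array(v) for k,v in optics.camera_params(n).items()})
    p=optics.camera_params(n); R,_=cv2.Rodrigues(np.array(p["rvec"],float)); print(n,(-R.T@np.array(p["tvec"]).ravel()).round(3),np.array(p["camera_matrix"]).round(1).tolist(), R[2].round(2),np.array(p["dist_coeffs"]).round(3))
print(manip.grasp_offset); s=status.sense(); print(s)
E
```

```text
pics
top [0.427 0.01  1.26 ] [[408.5, 0.0, 257.5], [0.0, 408.5, 193.3], [0.0, 0.0, 1.0]] [ 0.06 -0.   -1.  ] [-0.076  0.     0.     0.     0.   ]
side [-0.292  0.224  1.456] [[487.6, 0.0, 257.8], [0.0, 487.6, 190.4], [0.0, 0.0, 1.0]] [ 0.49 -0.14 -0.86] [-0.193  0.     0.     0.     0.   ]
0.0188
{'time': 0.1, 'joints': array([-8.20793567e+01,  2.81576506e+01,  8.93458127e+01, -2.22600922e-03,
        6.25476557e+01, -6.04862806e+00]), 'joint_vel': array([ 0.08612744, -0.15346114, -0.04306373, -0.00324653,  0.03554063,
       -0.03692515]), 'tau': array([ 3.25468405e-03, -6.13626194e+01, -2.58605933e+01,  6.94508641e-02,
        4.70871711e-02, -4.49186518e-05]), 'eef_pos': array([ 0.15088   , -0.60630698,  0.21415811]), 'tool_rot': array([-1.79948958e+02, -3.42309115e-03,  1.39702969e+01]), 'force': array([-0.62481244,  0.83743186,  0.30888494]), 'wrist_torque': array([-0.00083797, -0.00822217,  0.04166539]), 'grasp_force': 0.0, 'gripper_width': 0.09488805368692166}
```

View pics/top0.png

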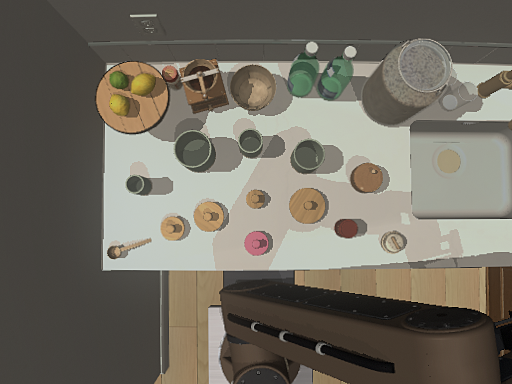

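View pics/side0.png

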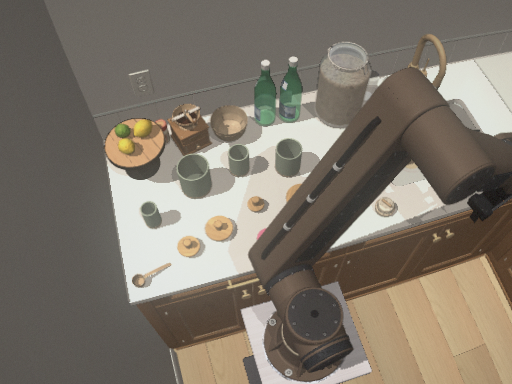

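Top view, with image right = −y and image up = +x:
- **Canisters:** large (195,150), medium (307,156), small (250,143), tiny (137,185).
- **Lids:** large (308,205), medium (209,216), small (172,228), tiny (256,199).
- **Leave alone:** the pink look-alike at (257,243), the salt cellar at about (367,178) and the tin at about (345,228).

The side view agrees on the left-hand objects, though the arm hides part of the right side. Next I'll measure by depth and colour, and check sizes.

```bash
cat > h.py <<'E'
import cv2,numpy as np
from scipy.optimize import least_squares
def cloud(p,d):
    h,w=d.shape; K=np.array(p["camera_matrix"],float); D=np.array(p["dist_coeffs"],float).ravel()
    u,v=np.meshgrid(np.arange(w,dtype=float),np.arange(h,dtype=float))
    n=cv2.undistortPoints(np.stack([u.ravel(),v.ravel()],1)[:,None],K,D).reshape(h,w,2)
    P=np.dstack([n*d[...,None],d]); R,_=cv2.Rodrigues(np.array(p["rvec"],float))
    X=(P-np.array(p["tvec"],float).ravel())@R; X[d<=0]=np.nan; return X
def circ(q):
    f=lambda a:np.hypot(q[:,0]-a[0],q[:,1]-a[1])-a[2]
    r=least_squares(f,[*(q.min(0)+q.max(0))/2,np.ptp(q[:,0])/2],loss="soft_l1",f_scale=.002)
    return r.x
def hull(q):  # min enclosing circle
    c,r=cv2.minEnclosingCircle((q*1000).astype(np.float32)); return np.array([*c,r])/1000
E
python3 - <<'E'
from h import *
z=np.load("top0.npz"); X=cloud(z,z["d"]); hsv=cv2.cvtColor(z["im"],cv2.COLOR_BGR2HSV)
print("table z",np.nanmedian(X[200:250,120:150,2]),X[200,230],X[250,195])
U,V=np.meshgrid(range(512),range(384))
def sel(c,rad,lo,hi): 
    m=(np.hypot(U-c[0],V-c[1])<rad)&(X[...,2]>lo)&(X[...,2]<hi); return m
for n,c,h,rad in [("large",(195,150),.124,30),("medium",(307,156),.115,26),("small",(250,143),.106,20),("tiny",(137,185),.097,18)]:
    m=sel(c,rad,h-.008,h+.01); q=X[m]; print("can",n,m.sum(),"zmed",np.median(q[:,2]).round(4),"circ",circ(q[:,:2]).round(4),"encl",hull(q[:,:2]).round(4))
for n,c,rad in [("large",(308,205),26),("medium",(209,216),22),("small",(172,228),17),("tiny",(256,199),14),("pink",(257,243),16),("salt",(367,178),20),("tin",(345,228),16)]:
    m=sel(c,rad,.017,.1); q=X[m]; k=q[q[:,2]>np.nanmax(q[:,2])-.006]; dd=q[(q[:,2]<.032)]
    hs=hsv[m]; print("lid",n,m.sum(),"ztop",np.nanmax(q[:,2]).round(4),"disc z",np.median(dd[:,2]).round(4),"encl",hull(dd[:,:2]).round(4),"knob",np.median(k,0).round(4),len(k),"hsv",np.median(hs,0))
# other tall stuff
for c in [(303,80),(337,75),(253,88),(205,85),(400,80)]: 
    q=X[sel(c,14,.02,.6)]; print(c,np.nanmax(q[:,2]).round(3),q.min(0)[:2].round(3),q.max(0)[:2].round(3))
im=cv2.resize(z["im"][125:260,95:415],None,fx=2.5,fy=2.5,interpolation=cv2.INTER_CUBIC); cv2.imwrite("pics/crop.png",im)
E
```

```text
table z 9.218333726456005e-05 [0.47904942 0.09036254 0.00081848] [3.25839892e-01 1.98465728e-01 1.21576399e-04]
can large 238 zmed 0.1236 circ [0.6195 0.1888 0.0514] encl [0.6206 0.1891 0.0549]
can medium 191 zmed 0.1147 circ [ 0.6034 -0.1402  0.0423] encl [ 0.6037 -0.1409  0.0454]
can small 150 zmed 0.1056 circ [0.6443 0.0263 0.0334] encl [0.6451 0.0264 0.0364]
can tiny 119 zmed 0.096 circ [0.5227 0.3586 0.0256] encl [0.5232 0.3591 0.0289]
lid large 1016 ztop 0.0585 disc z 0.0239 encl [ 0.4603 -0.1442  0.055 ] knob [ 0.4607 -0.1449  0.0546] 38 hsv [ 16. 112. 161.]
lid medium 719 ztop 0.0588 disc z 0.0238 encl [0.4291 0.1546 0.046 ] knob [0.4285 0.155  0.0549] 32 hsv [ 17. 111. 185.]
lid small 466 ztop 0.0588 disc z 0.0238 encl [0.3927 0.2662 0.0374] knob [0.395  0.2646 0.0553] 33 hsv [ 17. 109. 189.]
lid tiny 283 ztop 0.059 disc z 0.0236 encl [0.4811 0.013  0.0286] knob [0.4794 0.0131 0.055 ] 35 hsv [ 16. 109. 160.]
lid pink 470 ztop 0.0585 disc z 0.0233 encl [0.3474 0.011  0.037 ] knob [0.347  0.0137 0.0542] 29 hsv [175. 104. 191.]
lid salt 762 ztop 0.0861 disc z 0.0241 encl [ 0.5368 -0.3008  0.0378] knob [ 0.5579 -0.3321  0.0817] 8 hsv [ 14. 110. 139.]
lid tin 340 ztop 0.0783 disc z 0.025 encl [ 0.3915 -0.2521  0.0273] knob [ 0.3896 -0.257   0.0733] 76 hsv [  6. 119. 105.]
(303, 80) 0.221 [ 0.797 -0.163] [ 0.831 -0.089]
(337, 75) 0.251 [ 0.787 -0.253] [ 0.839 -0.181]
(253, 88) 0.042 [ 0.784 -0.023] [0.862 0.058]
(205, 85) 0.204 [0.742 0.118] [0.831 0.191]
(400, 80) 0.304 [ 0.736 -0.376] [ 0.802 -0.326]
```

View pics/crop.png

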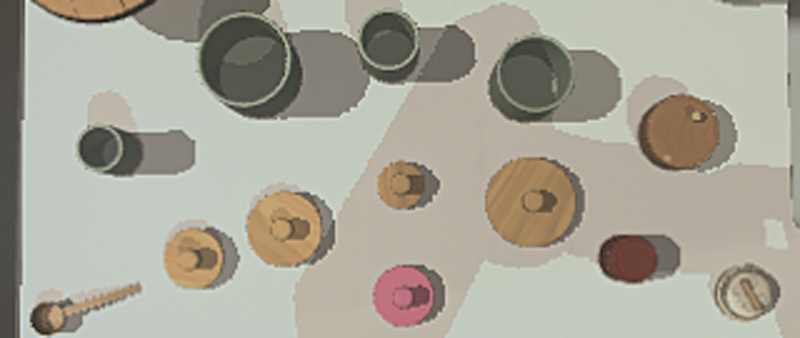

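The crop confirms the choice. Rim heights, rim radii and disc radii all match the spec: 110, 92, 74 and 58 mm wooden lids. The pink one at crop (404,295) has the same 74 mm disc as the small lid but is the decoy. The real small lid is the wooden one at crop (195,257). I'll start with the large lid.

```bash
python3 -m inch '[{"dx":2.06,"dy":3.08,"claw":0.6},{"dx":2.06,"dy":3.08,"claw":0.6},{"dx":2.06,"dy":3.08,"claw":0.6},{"dx":2.06,"dy":3.08,"claw":0.6},{"dx":2.06,"dy":3.08,"claw":0.6}]' 20
python3 -m inch '[{"dx":2.06,"dy":3.08,"claw":0.6},{"dx":2.06,"dy":3.08,"claw":0.6},{"dx":2.06,"dy":3.08,"claw":0.6},{"dx":2.06,"dy":3.08,"claw":0.6},{"dx":2.06,"dy":3.08,"claw":0.6}]'
python3 -m inch '[{"dx":2.06,"dy":3.08,"claw":0.6},{"dx":2.06,"dy":3.08,"claw":0.6},{"dx":2.06,"dy":3.08,"claw":0.6},{"dx":2.06,"dy":3.08,"claw":0.6},{"dx":2.06,"dy":3.08,"claw":0.6}]'
python3 -m inch '[{"claw":0.6},{"claw":0.6},{"claw":0.6}]'
python3 - <<'E'
from workcell import status, optics
from h import *
p=optics.camera_params("wrist"); im,d=optics.camera("wrist"); X=cloud(p,d); cv2.imwrite("pics/w1.png",im)
s=status.sense(); print(s["time"],s["eef_pos"],s["tool_rot"])
m=(abs(X[...,2]-.0245)<.006)&(np.hypot(X[...,0]-.46,X[...,1]+.144)<.08); print(m.sum(),hull(X[m][:,:2]).round(4))
m=(abs(X[...,2]-.054)<.003)&(np.hypot(X[...,0]-.46,X[...,1]+.144)<.05); print(m.sum(),hull(X[m][:,:2]).round(4),np.median(X[m],0))
E
```

```text
0.15 [ 0.15085571 -0.60636883  0.21425008] [-1.79958620e+02 -4.30738251e-03  1.39680466e+01]
0 [0. 0. 0.]
0 [0. 0. 0.] [nan nan nan]$[0]: bad value
$[0]: bad value
$[0]: bad value
$[0]: bad value
  return _methods._mean(a, axis=axis, dtype=dtype,
  ret = um.true_divide(
```

The rows were refused whole. I'll try one with every key given.

```bash
python3 -m inch '[{"dx":2.06,"dy":3.08,"dz":0,"ax":0,"ay":0,"az":0,"claw":0.6}]' 20
```

```text
time: 0.23
eef_pos: [0.1694, -0.5787, 0.2138]
tool_rot: [179.9, 0.0, 13.8]
force: [1.0, -0.5, -0.0]
gripper_width: 0.0921
grasp_force: 0.0
```

```bash
python3 -m inch '[{"dx":2,"dy":3}]'; python3 -m inch --help | head -20
```

```text
$[0]: bad value
invalid input: not JSON, or not a number
```

All keys are needed.

```bash
python3 -m inch '[{"dx":2.22,"dy":3.32,"dz":0,"ax":0,"ay":0,"az":0,"claw":0.6},{"dx":2.22,"dy":3.32,"dz":0,"ax":0,"ay":0,"az":0,"claw":0.6},{"dx":2.22,"dy":3.32,"dz":0,"ax":0,"ay":0,"az":0,"claw":0.6},{"dx":2.22,"dy":3.32,"dz":0,"ax":0,"ay":0,"az":0,"claw":0.6},{"dx":2.22,"dy":3.32,"dz":0,"ax":0,"ay":0,"az":0,"claw":0.6}]' | head -2
python3 -m inch '[{"dx":2.22,"dy":3.32,"dz":0,"ax":0,"ay":0,"az":0,"claw":0.6},{"dx":2.22,"dy":3.32,"dz":0,"ax":0,"ay":0,"az":0,"claw":0.6},{"dx":2.22,"dy":3.32,"dz":0,"ax":0,"ay":0,"az":0,"claw":0.6},{"dx":2.22,"dy":3.32,"dz":0,"ax":0,"ay":0,"az":0,"claw":0.6},{"dx":2.22,"dy":3.32,"dz":0,"ax":0,"ay":0,"az":0,"claw":0.6}]' | head -2
python3 -m inch '[{"dx":2.22,"dy":3.32,"dz":0,"ax":0,"ay":0,"az":0,"claw":0.6},{"dx":2.22,"dy":3.32,"dz":0,"ax":0,"ay":0,"az":0,"claw":0.6},{"dx":2.22,"dy":3.32,"dz":0,"ax":0,"ay":0,"az":0,"claw":0.6},{"dx":0,"dy":0,"dz":0,"ax":0,"ay":0,"az":0,"claw":0.6},{"dx":0,"dy":0,"dz":0,"ax":0,"ay":0,"az":0,"claw":0.6}]'
python3 - <<'E'
from workcell import status, optics
from h import *
p=optics.camera_params("wrist"); im,d=optics.camera("wrist"); X=cloud(p,d); cv2.imwrite("pics/w1.png",im)
s=status.sense(); print(s["time"],s["eef_pos"],s["tool_rot"])
m=(abs(X[...,2]-.0245)<.006)&(np.hypot(X[...,0]-.46,X[...,1]+.144)<.08); print(m.sum(),hull(X[m][:,:2]).round(4))
m=(abs(X[...,2]-.054)<.003)&(np.hypot(X[...,0]-.46,X[...,1]+.144)<.05); print(m.sum(),hull(X[m][:,:2]).round(4),np.median(X[m],0))
E
```

```text
time: 0.65
eef_pos: [0.2831, -0.408, 0.2146]
time: 1.07
eef_pos: [0.3941, -0.2419, 0.2147]
time: 1.48
eef_pos: [0.4607, -0.1424, 0.2145]
tool_rot: [-180.0, 0.0, 14.2]
force: [-0.2, -0.6, -0.1]
gripper_width: 0.0571
grasp_force: 0.0
1.5333 [ 0.4601132  -0.14358298  0.21446216] [-1.79995300e+02  2.72216680e-02  1.40869714e+01]
5804 [ 0.4603 -0.1424  0.055 ]
387 [ 0.4604 -0.1427  0.0129] [ 0.46125773 -0.14226928  0.05397511]
```

View pics/w1.png

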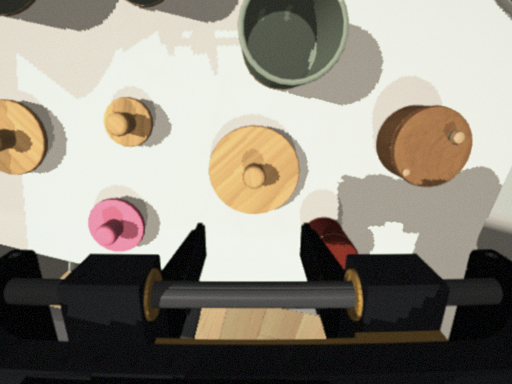

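The wrist view shows the large lid at (254,170) with its knob at (254,176). The measured radius is 55.0 mm, centred within 1.5 mm of the TCP. Descending to grasp.

```bash
python3 -m inch '[{"dx":0,"dy":0.1,"dz":-3.9,"ax":0,"ay":0,"az":0,"claw":0.6},{"dx":0,"dy":0,"dz":-3.9,"ax":0,"ay":0,"az":0,"claw":0.6},{"dx":0,"dy":0,"dz":-3.9,"ax":0,"ay":0,"az":0,"claw":0.6},{"dx":0,"dy":0,"dz":-3.0,"ax":0,"ay":0,"az":0,"claw":0.6},{"dx":0,"dy":0,"dz":-2.0,"ax":0,"ay":0,"az":0,"claw":0.6}]' | head -2
python3 -m inch '[{"dx":0,"dy":0,"dz":-1.3,"ax":0,"ay":0,"az":0,"claw":0.6},{"dx":0,"dy":0,"dz":-0.6,"ax":0,"ay":0,"az":0,"claw":0.6},{"dx":0,"dy":0,"dz":0,"ax":0,"ay":0,"az":0,"claw":0.6},{"dx":0,"dy":0,"dz":0,"ax":0,"ay":0,"az":0,"claw":0},{"dx":0,"dy":0,"dz":0,"ax":0,"ay":0,"az":0,"claw":0}]' 25
python3 -m inch '[{"dx":0,"dy":0,"dz":0,"ax":0,"ay":0,"az":0,"claw":0},{"dx":0,"dy":0,"dz":0,"ax":0,"ay":0,"az":0,"claw":0},{"dx":0,"dy":0,"dz":0,"ax":0,"ay":0,"az":0,"claw":0},{"dx":0,"dy":0,"dz":0,"ax":0,"ay":0,"az":0,"claw":0}]'
```

```text
time: 1.95
eef_pos: [0.4584, -0.1442, 0.0451]
time: 2.37
eef_pos: [0.4603, -0.1437, 0.0296]
tool_rot: [179.9, -0.1, 13.9]
force: [0.0, -0.5, -0.4]
gripper_width: 0.0482
grasp_force: 0.0
time: 2.7
eef_pos: [0.4603, -0.1432, 0.0291]
tool_rot: [180.0, -0.0, 14.0]
force: [-0.8, -0.4, 5.7]
gripper_width: 0.0259
grasp_force: 25.0
```

Gripped (25.9 mm, 25 N). I'll lift, carry to just short of the large canister, and measure its rim with the wrist camera.

```bash
python3 -m inch '[{"dx":0,"dy":0,"dz":1.5,"ax":0,"ay":0,"az":0,"claw":0},{"dx":0,"dy":0,"dz":3.5,"ax":0,"ay":0,"az":0,"claw":0},{"dx":0,"dy":0,"dz":4,"ax":0,"ay":0,"az":0,"claw":0},{"dx":0,"dy":0,"dz":4,"ax":0,"ay":0,"az":0,"claw":0},{"dx":0,"dy":0,"dz":4,"ax":0,"ay":0,"az":0,"claw":0}]'
python3 -m inch '[{"dx":0.5,"dy":2.5,"dz":1,"ax":0,"ay":0,"az":0,"claw":0},{"dx":0.7,"dy":3.7,"dz":0,"ax":0,"ay":0,"az":0,"claw":0},{"dx":0.7,"dy":3.7,"dz":0,"ax":0,"ay":0,"az":0,"claw":0},{"dx":0.7,"dy":3.7,"dz":0,"ax":0,"ay":0,"az":0,"claw":0},{"dx":0.7,"dy":3.7,"dz":0,"ax":0,"ay":0,"az":0,"claw":0}]' | head -2
python3 -m inch '[{"dx":0.7,"dy":3.7,"dz":0,"ax":0,"ay":0,"az":0,"claw":0},{"dx":0.7,"dy":3.7,"dz":0,"ax":0,"ay":0,"az":0,"claw":0},{"dx":0.7,"dy":3.7,"dz":0,"ax":0,"ay":0,"az":0,"claw":0},{"dx":0.7,"dy":3.7,"dz":0,"ax":0,"ay":0,"az":0,"claw":0},{"dx":0,"dy":1.1,"dz":0,"ax":0,"ay":0,"az":0,"claw":0}]' | head -2
python3 -m inch '[{"dx":0,"dy":0,"dz":0,"ax":0,"ay":0,"az":0,"claw":0},{"dx":0,"dy":0,"dz":0,"ax":0,"ay":0,"az":0,"claw":0},{"dx":0,"dy":0,"dz":0,"ax":0,"ay":0,"az":0,"claw":0}]'
cat >> h.py <<'E'
def look(targets,pic=None):
    "targets: (name, x, y, z, r): enclosing circle of points at height z"
    from workcell import status, optics
    p=optics.camera_params("wrist"); im,d=optics.camera("wrist"); X=cloud(p,d)
    if pic: cv2.imwrite(pic,im)
    s=status.sense(); print("t",round(s["time"],2),"tcp",s["eef_pos"].round(4),"F",s["force"].round(1))
    for n,x,y,z,r in targets:
        m=(abs(X[...,2]-z)<.005)&(np.hypot(X[...,0]-x,X[...,1]-y)<r+.012)
        q=X[m][:,:2]
        if len(q)>20: print(n,len(q),"encl",hull(q).round(4),"circ",circ(q).round(4),"z",np.median(X[m][:,2]).round(4))
        else: print(n,"few",len(q))
E
python3 - <<'E'
from h import *
look([("Lcan",.620,.189,.124,.054),("Scan",.645,.0263,.106,.036),("Tcan",.523,.359,.097,.028),("Mlid",.429,.1546,.024,.046),("Slid",.393,.266,.024,.037)],"pics/w2.png")
E
```

```text
time: 3.12
eef_pos: [0.4595, -0.1428, 0.2006]
tool_rot: [-180.0, 0.0, 14.0]
force: [0.5, -0.8, -0.9]
gripper_width: 0.0255
grasp_force: 25.0
time: 3.53
eef_pos: [0.4929, 0.0316, 0.2089]
time: 3.95
eef_pos: [0.5214, 0.193, 0.2085]
time: 4.2
eef_pos: [0.5208, 0.1879, 0.2086]
tool_rot: [180.0, 0.0, 13.9]
force: [0.0, -0.7, -0.7]
gripper_width: 0.0257
grasp_force: 25.0
t 4.25 tcp [0.5209 0.1877 0.2087] F [-0.3  0.1 -1.6]
Lcan 3039 encl [0.6191 0.1906 0.0542] circ [0.619  0.1905 0.0507] z 0.1241
Scan 1791 encl [0.6439 0.0279 0.0367] circ [0.6439 0.0293 0.0332] z 0.1059
Tcan 1145 encl [0.523  0.3611 0.0282] circ [0.5234 0.3603 0.0253] z 0.097
Mlid few 0
Slid 544 encl [0.4047 0.2897 0.0257] circ [0.4047 0.2878 0.0124] z 0.0246
```

View pics/w2.png

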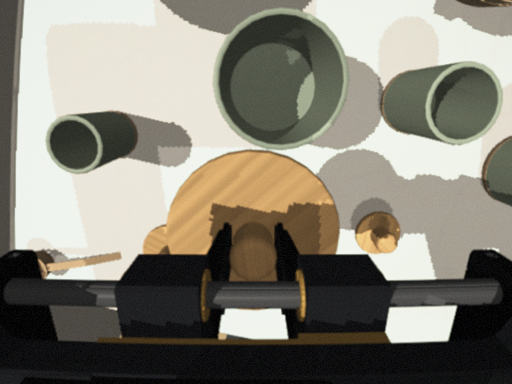

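The lid hangs level in the grip, filling (170–335,150–300). The rim at (280,78) measures (0.619, 0.1905, 0.124), r 54 mm. Seated TCP height is 0.139.

```bash
python3 -m inch '[{"dx":2.5,"dy":0.25,"dz":0,"ax":0,"ay":0,"az":0,"claw":0},{"dx":3,"dy":0,"dz":0,"ax":0,"ay":0,"az":0,"claw":0},{"dx":2.5,"dy":0,"dz":0,"ax":0,"ay":0,"az":0,"claw":0},{"dx":1.8,"dy":0,"dz":0,"ax":0,"ay":0,"az":0,"claw":0},{"dx":0,"dy":0,"dz":-1,"ax":0,"ay":0,"az":0,"claw":0}]'|head -2
python3 -m inch '[{"dx":0,"dy":0,"dz":-2,"ax":0,"ay":0,"az":0,"claw":0},{"dx":0,"dy":0,"dz":-1.5,"ax":0,"ay":0,"az":0,"claw":0},{"dx":0,"dy":0,"dz":-0.8,"ax":0,"ay":0,"az":0,"claw":0},{"dx":0,"dy":0,"dz":-0.2,"ax":0,"ay":0,"az":0,"claw":0},{"dx":0,"dy":0,"dz":0,"ax":0,"ay":0,"az":0,"claw":0}]'
python3 -m inch '[{"dx":0,"dy":0,"dz":-0.4,"ax":0,"ay":0,"az":0,"claw":0},{"dx":0,"dy":0,"dz":-0.4,"ax":0,"ay":0,"az":0,"claw":0},{"dx":0,"dy":0,"dz":-0.4,"ax":0,"ay":0,"az":0,"claw":0},{"dx":0,"dy":0,"dz":0,"ax":0,"ay":0,"az":0,"claw":0}]'
```

```text
time: 4.67
eef_pos: [0.6226, 0.1896, 0.1997]
time: 5.08
eef_pos: [0.6188, 0.1908, 0.1535]
tool_rot: [180.0, 0.0, 13.9]
force: [0.8, -0.1, -0.7]
gripper_width: 0.0256
grasp_force: 25.0
time: 5.42
eef_pos: [0.6188, 0.1913, 0.1411]
tool_rot: [180.0, 0.0, 14.0]
force: [0.1, 0.1, -0.5]
gripper_width: 0.0255
grasp_force: 25.0
```

```bash
python3 -m inch '[{"dx":0,"dy":0,"dz":-0.2,"ax":0,"ay":0,"az":0,"claw":0},{"dx":0,"dy":0,"dz":-0.1,"ax":0,"ay":0,"az":0,"claw":0},{"dx":0,"dy":0,"dz":0,"ax":0,"ay":0,"az":0,"claw":0}]'
```

```text
time: 5.67
eef_pos: [0.6192, 0.1915, 0.1392]
tool_rot: [180.0, -0.0, 14.0]
force: [-1.5, -0.2, 3.4]
gripper_width: 0.0253
grasp_force: 25.0
```

```bash
python3 -m inch '[{"dx":0,"dy":0,"dz":0,"ax":0,"ay":0,"az":0,"claw":0.6},{"dx":0,"dy":0,"dz":0,"ax":0,"ay":0,"az":0,"claw":0.6},{"dx":0,"dy":0,"dz":0,"ax":0,"ay":0,"az":0,"claw":0.6},{"dx":0,"dy":0,"dz":1,"ax":0,"ay":0,"az":0,"claw":0.6},{"dx":0,"dy":0,"dz":3,"ax":0,"ay":0,"az":0,"claw":0.6}]'
python3 -m inch '[{"dx":0,"dy":0,"dz":3.5,"ax":0,"ay":0,"az":0,"claw":0.6},{"dx":-3,"dy":-0.5,"dz":0,"ax":0,"ay":0,"az":0,"claw":0.6},{"dx":-4,"dy":-0.8,"dz":0,"ax":0,"ay":0,"az":0,"claw":0.6},{"dx":-4,"dy":-0.8,"dz":0,"ax":0,"ay":0,"az":0,"claw":0.6},{"dx":-4,"dy":-0.8,"dz":0,"ax":0,"ay":0,"az":0,"claw":0.6}]'|head -2
python3 -m inch '[{"dx":-4,"dy":-0.6,"dz":0,"ax":0,"ay":0,"az":0,"claw":0.6},{"dx":0,"dy":0,"dz":0,"ax":0,"ay":0,"az":0,"claw":0.6},{"dx":0,"dy":0,"dz":0,"ax":0,"ay":0,"az":0,"claw":0.6},{"dx":0,"dy":0,"dz":0,"ax":0,"ay":0,"az":0,"claw":0.6}]'|head -2
python3 - <<'E'
from h import *
look([("Lcan disc",.619,.1905,.134,.055),("Mlid",.428,.1563,.024,.046),("Mknob",.428,.156,.054,.013),("Slid",.393,.266,.024,.037)],"pics/w3.png")
E
```

```text
time: 6.08
eef_pos: [0.6175, 0.191, 0.1758]
tool_rot: [-180.0, 0.4, 14.0]
force: [0.5, -0.9, -0.2]
gripper_width: 0.0532
grasp_force: 0.0
time: 6.5
eef_pos: [0.4673, 0.162, 0.2142]
time: 6.83
eef_pos: [0.43, 0.1566, 0.2146]
t 6.88 tcp [0.4303 0.1566 0.2143] F [1.  0.2 0.6]
Lcan disc 2021 encl [0.5828 0.1834 0.0403] circ [0.6577 0.2021 0.0871] z 0.1342
Mlid 3948 encl [0.429  0.1564 0.0459] circ [0.4285 0.1562 0.0337] z 0.0244
Mknob 407 encl [0.429  0.1563 0.013 ] circ [0.4297 0.1566 0.0088] z 0.0539
Slid 2213 encl [0.3934 0.267  0.0367] circ [0.392  0.2677 0.0281] z 0.0244
```

View pics/w3.png

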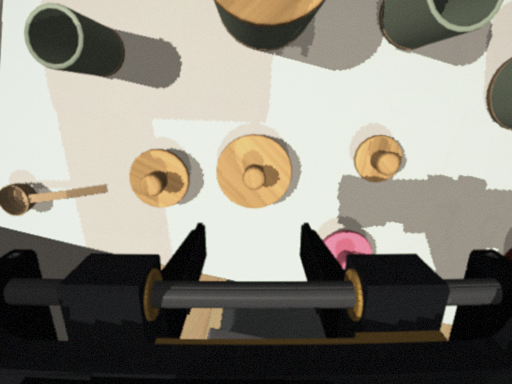

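The large lid is seated: its disc top is at 0.1342, against 0.134 expected, and it shows at (270,15). Medium lid at (255,172), r 45.9 mm. Grasping it and carrying it towards the medium canister.

```bash
python3 -m inch '[{"dx":-0.1,"dy":0,"dz":-3.9,"ax":0,"ay":0,"az":0,"claw":0.6},{"dx":0,"dy":0,"dz":-3.9,"ax":0,"ay":0,"az":0,"claw":0.6},{"dx":0,"dy":0,"dz":-3.9,"ax":0,"ay":0,"az":0,"claw":0.6},{"dx":0,"dy":0,"dz":-3.0,"ax":0,"ay":0,"az":0,"claw":0.6},{"dx":0,"dy":0,"dz":-2.0,"ax":0,"ay":0,"az":0,"claw":0.6}]' | head -2
python3 -m inch '[{"dx":0,"dy":0,"dz":-1.3,"ax":0,"ay":0,"az":0,"claw":0.6},{"dx":0,"dy":0,"dz":-0.5,"ax":0,"ay":0,"az":0,"claw":0.6},{"dx":0,"dy":0,"dz":0,"ax":0,"ay":0,"az":0,"claw":0.6},{"dx":0,"dy":0,"dz":0,"ax":0,"ay":0,"az":0,"claw":0},{"dx":0,"dy":0,"dz":0,"ax":0,"ay":0,"az":0,"claw":0}]' 25 | head -2
python3 -m inch '[{"dx":0,"dy":0,"dz":0,"ax":0,"ay":0,"az":0,"claw":0},{"dx":0,"dy":0,"dz":0,"ax":0,"ay":0,"az":0,"claw":0},{"dx":0,"dy":0,"dz":0,"ax":0,"ay":0,"az":0,"claw":0},{"dx":0,"dy":0,"dz":0,"ax":0,"ay":0,"az":0,"claw":0}]'
python3 -m inch '[{"dx":0,"dy":0,"dz":1.5,"ax":0,"ay":0,"az":0,"claw":0},{"dx":0,"dy":0,"dz":3.5,"ax":0,"ay":0,"az":0,"claw":0},{"dx":0,"dy":0,"dz":4,"ax":0,"ay":0,"az":0,"claw":0},{"dx":0,"dy":0,"dz":4,"ax":0,"ay":0,"az":0,"claw":0},{"dx":0,"dy":0,"dz":4,"ax":0,"ay":0,"az":0,"claw":0}]'
python3 -m inch '[{"dx":1,"dy":-2.5,"dz":0,"ax":0,"ay":0,"az":0,"claw":0},{"dx":1,"dy":-3.7,"dz":0,"ax":0,"ay":0,"az":0,"claw":0},{"dx":1,"dy":-3.7,"dz":0,"ax":0,"ay":0,"az":0,"claw":0},{"dx":1,"dy":-3.7,"dz":0,"ax":0,"ay":0,"az":0,"claw":0},{"dx":1,"dy":-3.7,"dz":0,"ax":0,"ay":0,"az":0,"claw":0}]' | head -2
python3 -m inch '[{"dx":1,"dy":-3.7,"dz":0,"ax":0,"ay":0,"az":0,"claw":0},{"dx":1,"dy":-3.7,"dz":0,"ax":0,"ay":0,"az":0,"claw":0},{"dx":1,"dy":-3.7,"dz":0,"ax":0,"ay":0,"az":0,"claw":0},{"dx":0,"dy":-1.1,"dz":0,"ax":0,"ay":0,"az":0,"claw":0},{"dx":0,"dy":0,"dz":0,"ax":0,"ay":0,"az":0,"claw":0}]' | head -2
python3 -m inch '[{"dx":0,"dy":0,"dz":0,"ax":0,"ay":0,"az":0,"claw":0},{"dx":0,"dy":0,"dz":0,"ax":0,"ay":0,"az":0,"claw":0}]'
python3 - <<'E'
from h import *
look([("Mcan",.6027,-.139,.115,.045)])
E
```

```text
time: 7.3
eef_pos: [0.4283, 0.1563, 0.0436]
time: 7.72
eef_pos: [0.4288, 0.1565, 0.0294]
time: 8.05
eef_pos: [0.4284, 0.1564, 0.0291]
tool_rot: [180.0, -0.1, 14.0]
force: [-0.1, -0.0, 5.6]
gripper_width: 0.0251
grasp_force: 25.0
time: 8.47
eef_pos: [0.4275, 0.1563, 0.2007]
tool_rot: [180.0, 0.0, 14.0]
force: [0.9, -0.0, 0.6]
gripper_width: 0.0254
grasp_force: 25.0
time: 8.88
eef_pos: [0.4781, -0.0183, 0.199]
time: 9.3
eef_pos: [0.5081, -0.1411, 0.1983]
time: 9.47
eef_pos: [0.5076, -0.1376, 0.1986]
tool_rot: [-180.0, 0.0, 14.0]
force: [-0.2, -0.1, -0.7]
gripper_width: 0.0255
grasp_force: 25.0
t 9.52 tcp [ 0.5078 -0.1374  0.1988] F [ 1.3 -0.1 -0.3]
Mcan 2473 encl [ 0.6035 -0.139   0.0453] circ [ 0.6033 -0.1386  0.0419] z 0.1151
```

```bash
python3 -m inch '[{"dx":2.5,"dy":-0.15,"dz":0,"ax":0,"ay":0,"az":0,"claw":0},{"dx":3,"dy":0,"dz":0,"ax":0,"ay":0,"az":0,"claw":0},{"dx":2.5,"dy":0,"dz":0,"ax":0,"ay":0,"az":0,"claw":0},{"dx":1.5,"dy":0,"dz":0,"ax":0,"ay":0,"az":0,"claw":0},{"dx":0,"dy":0,"dz":-1,"ax":0,"ay":0,"az":0,"claw":0}]'|head -2
python3 -m inch '[{"dx":0,"dy":0,"dz":-2,"ax":0,"ay":0,"az":0,"claw":0},{"dx":0,"dy":0,"dz":-1.5,"ax":0,"ay":0,"az":0,"claw":0},{"dx":0,"dy":0,"dz":-0.7,"ax":0,"ay":0,"az":0,"claw":0},{"dx":0,"dy":0,"dz":-0.2,"ax":0,"ay":0,"az":0,"claw":0},{"dx":0,"dy":0,"dz":0,"ax":0,"ay":0,"az":0,"claw":0}]'
python3 -m inch '[{"dx":0,"dy":0,"dz":-0.4,"ax":0,"ay":0,"az":0,"claw":0},{"dx":0,"dy":0,"dz":-0.4,"ax":0,"ay":0,"az":0,"claw":0},{"dx":0,"dy":0,"dz":-0.4,"ax":0,"ay":0,"az":0,"claw":0},{"dx":0,"dy":0,"dz":-0.2,"ax":0,"ay":0,"az":0,"claw":0},{"dx":0,"dy":0,"dz":0,"ax":0,"ay":0,"az":0,"claw":0}]'
python3 -m inch '[{"dx":0,"dy":0,"dz":-0.1,"ax":0,"ay":0,"az":0,"claw":0},{"dx":0,"dy":0,"dz":0,"ax":0,"ay":0,"az":0,"claw":0}]'
```

```text
time: 9.93
eef_pos: [0.6059, -0.1388, 0.1897]
time: 10.35
eef_pos: [0.6026, -0.1396, 0.1445]
tool_rot: [-180.0, 0.0, 14.0]
force: [-0.0, 0.9, 0.3]
gripper_width: 0.0256
grasp_force: 25.0
time: 10.77
eef_pos: [0.603, -0.1401, 0.1304]
tool_rot: [-180.0, 0.0, 14.0]
force: [-0.3, 0.3, -1.2]
gripper_width: 0.0263
grasp_force: 25.0
time: 10.93
eef_pos: [0.6032, -0.1402, 0.1302]
tool_rot: [180.0, -0.0, 14.0]
force: [-1.7, 0.1, 3.4]
gripper_width: 0.0259
grasp_force: 25.0
```

Contact at 0.130 as expected. Releasing and moving on to the tiny lid.

```bash
python3 -m inch '[{"dx":0,"dy":0,"dz":0,"ax":0,"ay":0,"az":0,"claw":0.6},{"dx":0,"dy":0,"dz":0,"ax":0,"ay":0,"az":0,"claw":0.6},{"dx":0,"dy":0,"dz":0,"ax":0,"ay":0,"az":0,"claw":0.6},{"dx":0,"dy":0,"dz":1,"ax":0,"ay":0,"az":0,"claw":0.6},{"dx":0,"dy":0,"dz":3,"ax":0,"ay":0,"az":0,"claw":0.6}]'|head -2
python3 -m inch '[{"dx":0,"dy":0,"dz":4,"ax":0,"ay":0,"az":0,"claw":0.6},{"dx":-2.4,"dy":3,"dz":0,"ax":0,"ay":0,"az":0,"claw":0.6},{"dx":-2.4,"dy":3.1,"dz":0,"ax":0,"ay":0,"az":0,"claw":0.6},{"dx":-2.5,"dy":3.1,"dz":0,"ax":0,"ay":0,"az":0,"claw":0.6},{"dx":-2.5,"dy":3.1,"dz":0,"ax":0,"ay":0,"az":0,"claw":0.6}]'|head -2
python3 -m inch '[{"dx":-2.5,"dy":3.1,"dz":0,"ax":0,"ay":0,"az":0,"claw":0.6},{"dx":0,"dy":0,"dz":0,"ax":0,"ay":0,"az":0,"claw":0.6},{"dx":0,"dy":0,"dz":0,"ax":0,"ay":0,"az":0,"claw":0.6},{"dx":0,"dy":0,"dz":0,"ax":0,"ay":0,"az":0,"claw":0.6}]'|head -2
python3 - <<'E'
from h import *
look([("Mdisc",.6033,-.139,.125,.046),("Tlid",.480,.0145,.024,.029),("Tknob",.480,.0145,.054,.013)])
E
```

```text
time: 11.35
eef_pos: [0.6015, -0.1397, 0.167]
time: 11.77
eef_pos: [0.5038, -0.0162, 0.2104]
time: 12.1
eef_pos: [0.4808, 0.0137, 0.2104]
t 12.15 tcp [0.481  0.0133 0.2101] F [ 0.5 -0.4  0.5]
Mdisc 7606 encl [ 0.6026 -0.1389  0.0462] circ [ 0.6029 -0.1396  0.0341] z 0.1254
Tlid 1310 encl [0.4816 0.015  0.0289] circ [0.4804 0.0147 0.0227] z 0.0243
Tknob 425 encl [0.4817 0.0149 0.0131] circ [0.4823 0.0152 0.0089] z 0.0539
```

Medium lid is seated (disc top 0.1254, centred). Tiny lid next.

```bash
python3 -m inch '[{"dx":0.05,"dy":0.15,"dz":-3.9,"ax":0,"ay":0,"az":0,"claw":0.6},{"dx":0,"dy":0,"dz":-3.9,"ax":0,"ay":0,"az":0,"claw":0.6},{"dx":0,"dy":0,"dz":-3.5,"ax":0,"ay":0,"az":0,"claw":0.6},{"dx":0,"dy":0,"dz":-3.0,"ax":0,"ay":0,"az":0,"claw":0.6},{"dx":0,"dy":0,"dz":-2.0,"ax":0,"ay":0,"az":0,"claw":0.6}]' | head -2
python3 -m inch '[{"dx":0,"dy":0,"dz":-1.3,"ax":0,"ay":0,"az":0,"claw":0.6},{"dx":0,"dy":0,"dz":-0.5,"ax":0,"ay":0,"az":0,"claw":0.6},{"dx":0,"dy":0,"dz":0,"ax":0,"ay":0,"az":0,"claw":0.6},{"dx":0,"dy":0,"dz":0,"ax":0,"ay":0,"az":0,"claw":0},{"dx":0,"dy":0,"dz":0,"ax":0,"ay":0,"az":0,"claw":0}]' 25 | head -2
python3 -m inch '[{"dx":0,"dy":0,"dz":0,"ax":0,"ay":0,"az":0,"claw":0},{"dx":0,"dy":0,"dz":0,"ax":0,"ay":0,"az":0,"claw":0},{"dx":0,"dy":0,"dz":0,"ax":0,"ay":0,"az":0,"claw":0},{"dx":0,"dy":0,"dz":0,"ax":0,"ay":0,"az":0,"claw":0}]'
python3 -m inch '[{"dx":0,"dy":0,"dz":1.5,"ax":0,"ay":0,"az":0,"claw":0},{"dx":0,"dy":0,"dz":3.5,"ax":0,"ay":0,"az":0,"claw":0},{"dx":0,"dy":0,"dz":4,"ax":0,"ay":0,"az":0,"claw":0},{"dx":0,"dy":0,"dz":4,"ax":0,"ay":0,"az":0,"claw":0},{"dx":0,"dy":0,"dz":3,"ax":0,"ay":0,"az":0,"claw":0}]'
python3 -m inch '[{"dx":-0.4,"dy":2.5,"dz":0,"ax":0,"ay":0,"az":0,"claw":0},{"dx":-0.4,"dy":3.7,"dz":0,"ax":0,"ay":0,"az":0,"claw":0},{"dx":-0.4,"dy":3.7,"dz":0,"ax":0,"ay":0,"az":0,"claw":0},{"dx":-0.4,"dy":3.7,"dz":0,"ax":0,"ay":0,"az":0,"claw":0},{"dx":-0.4,"dy":3.7,"dz":0,"ax":0,"ay":0,"az":0,"claw":0}]' | head -2
python3 -m inch '[{"dx":-0.4,"dy":3.7,"dz":0,"ax":0,"ay":0,"az":0,"claw":0},{"dx":-0.4,"dy":3.7,"dz":0,"ax":0,"ay":0,"az":0,"claw":0},{"dx":-0.4,"dy":3.7,"dz":0,"ax":0,"ay":0,"az":0,"claw":0},{"dx":-0.4,"dy":3.7,"dz":0,"ax":0,"ay":0,"az":0,"claw":0},{"dx":0,"dy":2.4,"dz":0,"ax":0,"ay":0,"az":0,"claw":0}]' | head -2
python3 -m inch '[{"dx":0,"dy":0,"dz":0,"ax":0,"ay":0,"az":0,"claw":0},{"dx":0,"dy":0,"dz":0,"ax":0,"ay":0,"az":0,"claw":0},{"dx":0,"dy":0,"dz":0,"ax":0,"ay":0,"az":0,"claw":0}]'
python3 - <<'E'
from h import *
look([("Tcan",.523,.361,.097,.028)])
E
```

```text
time: 12.57
eef_pos: [0.4805, 0.0144, 0.0438]
time: 12.98
eef_pos: [0.4813, 0.015, 0.0295]
time: 13.32
eef_pos: [0.4809, 0.0154, 0.0291]
tool_rot: [180.0, -0.1, 14.0]
force: [-0.1, -1.3, 4.4]
gripper_width: 0.0256
grasp_force: 25.0
time: 13.73
eef_pos: [0.4806, 0.0154, 0.1918]
tool_rot: [180.0, -0.1, 14.0]
force: [-0.1, 0.6, -0.7]
gripper_width: 0.0253
grasp_force: 25.0
time: 14.15
eef_pos: [0.46, 0.19, 0.189]
time: 14.57
eef_pos: [0.4434, 0.3633, 0.1887]
time: 14.82
eef_pos: [0.4443, 0.3598, 0.1885]
tool_rot: [180.0, 0.0, 14.0]
force: [0.1, -0.3, -0.4]
gripper_width: 0.0256
grasp_force: 25.0
t 14.87 tcp [0.4445 0.3595 0.1886] F [-0.4 -0.7  0.1]
Tcan 1259 encl [0.5226 0.3616 0.0281] circ [0.5227 0.3618 0.0252] z 0.0972
```

```bash
python3 -m inch '[{"dx":2.5,"dy":0.2,"dz":0,"ax":0,"ay":0,"az":0,"claw":0},{"dx":2.5,"dy":0,"dz":0,"ax":0,"ay":0,"az":0,"claw":0},{"dx":1.8,"dy":0,"dz":0,"ax":0,"ay":0,"az":0,"claw":0},{"dx":0.95,"dy":0,"dz":0,"ax":0,"ay":0,"az":0,"claw":0},{"dx":0,"dy":0,"dz":-1.2,"ax":0,"ay":0,"az":0,"claw":0}]'|head -2
python3 -m inch '[{"dx":0,"dy":0,"dz":-2.4,"ax":0,"ay":0,"az":0,"claw":0},{"dx":0,"dy":0,"dz":-1.6,"ax":0,"ay":0,"az":0,"claw":0},{"dx":0,"dy":0,"dz":-0.7,"ax":0,"ay":0,"az":0,"claw":0},{"dx":0,"dy":0,"dz":-0.3,"ax":0,"ay":0,"az":0,"claw":0},{"dx":0,"dy":0,"dz":0,"ax":0,"ay":0,"az":0,"claw":0}]'
python3 -m inch '[{"dx":0,"dy":0,"dz":-0.4,"ax":0,"ay":0,"az":0,"claw":0},{"dx":0,"dy":0,"dz":-0.4,"ax":0,"ay":0,"az":0,"claw":0},{"dx":0,"dy":0,"dz":-0.3,"ax":0,"ay":0,"az":0,"claw":0},{"dx":0,"dy":0,"dz":-0.2,"ax":0,"ay":0,"az":0,"claw":0},{"dx":0,"dy":0,"dz":0,"ax":0,"ay":0,"az":0,"claw":0}]'
python3 -m inch '[{"dx":0,"dy":0,"dz":-0.2,"ax":0,"ay":0,"az":0,"claw":0},{"dx":0,"dy":0,"dz":0,"ax":0,"ay":0,"az":0,"claw":0}]'
```

```text
time: 15.28
eef_pos: [0.5247, 0.3614, 0.1782]
time: 15.7
eef_pos: [0.5221, 0.362, 0.1267]
tool_rot: [180.0, 0.0, 13.9]
force: [0.1, -0.3, -0.2]
gripper_width: 0.0257
grasp_force: 25.0
time: 16.12
eef_pos: [0.522, 0.3623, 0.1134]
tool_rot: [180.0, 0.0, 14.0]
force: [-0.2, -0.3, 0.2]
gripper_width: 0.0252
grasp_force: 25.0
time: 16.28
eef_pos: [0.5223, 0.3625, 0.1119]
tool_rot: [-180.0, -0.0, 14.0]
force: [0.7, 0.2, 1.0]
gripper_width: 0.0256
grasp_force: 25.0
```

```bash
python3 -m inch '[{"dx":0,"dy":0,"dz":-0.1,"ax":0,"ay":0,"az":0,"claw":0},{"dx":0,"dy":0,"dz":0,"ax":0,"ay":0,"az":0,"claw":0}]'
python3 -m inch '[{"dx":0,"dy":0,"dz":0,"ax":0,"ay":0,"az":0,"claw":0.6},{"dx":0,"dy":0,"dz":0,"ax":0,"ay":0,"az":0,"claw":0.6},{"dx":0,"dy":0,"dz":0,"ax":0,"ay":0,"az":0,"claw":0.6},{"dx":0,"dy":0,"dz":1,"ax":0,"ay":0,"az":0,"claw":0.6},{"dx":0,"dy":0,"dz":3,"ax":0,"ay":0,"az":0,"claw":0.6}]'|head -2
python3 -m inch '[{"dx":0,"dy":0,"dz":4,"ax":0,"ay":0,"az":0,"claw":0.6},{"dx":-2.5,"dy":-1.9,"dz":2,"ax":0,"ay":0,"az":0,"claw":0.6},{"dx":-2.6,"dy":-1.9,"dz":0,"ax":0,"ay":0,"az":0,"claw":0.6},{"dx":-2.6,"dy":-1.9,"dz":0,"ax":0,"ay":0,"az":0,"claw":0.6},{"dx":-2.6,"dy":-1.9,"dz":0,"ax":0,"ay":0,"az":0,"claw":0.6}]'|head -2
python3 -m inch '[{"dx":-2.6,"dy":-1.95,"dz":0,"ax":0,"ay":0,"az":0,"claw":0.6},{"dx":0,"dy":0,"dz":0,"ax":0,"ay":0,"az":0,"claw":0.6},{"dx":0,"dy":0,"dz":0,"ax":0,"ay":0,"az":0,"claw":0.6},{"dx":0,"dy":0,"dz":0,"ax":0,"ay":0,"az":0,"claw":0.6}]'|head -2
python3 - <<'E'
from h import *
look([("Tdisc",.5226,.3616,.107,.029),("Slid",.3934,.267,.024,.037),("Sknob",.3934,.267,.054,.013)],"pics/w4.png")
E
```

```text
time: 16.45
eef_pos: [0.5225, 0.3626, 0.1119]
tool_rot: [-180.0, -0.1, 14.0]
force: [-1.6, -1.4, 10.0]
gripper_width: 0.0255
grasp_force: 25.0
time: 16.87
eef_pos: [0.5206, 0.3615, 0.1478]
time: 17.28
eef_pos: [0.4178, 0.2856, 0.2115]
time: 17.62
eef_pos: [0.3938, 0.2672, 0.2114]
t 17.67 tcp [0.3939 0.2673 0.2111] F [-0.4 -0.2  0.5]
Tdisc 2262 encl [0.5218 0.363  0.0288] circ [0.5222 0.3643 0.0222] z 0.1073
Slid 2424 encl [0.3933 0.2672 0.0369] circ [0.3924 0.2668 0.0278] z 0.0243
Sknob 418 encl [0.3932 0.2671 0.0129] circ [0.394  0.2673 0.0089] z 0.0539
```

View pics/w4.png

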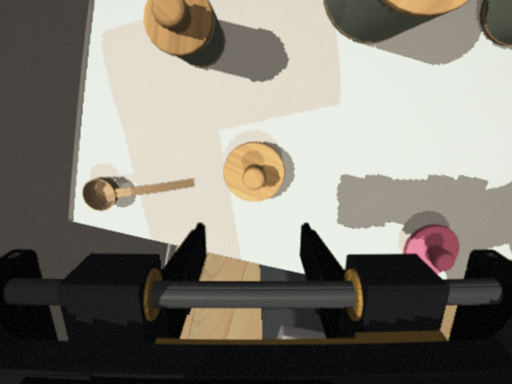

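Tiny lid is seated (disc top 0.1073) at (180,15). The small lid is the wooden one at (254,170), r 36.9 mm; the pink one at (432,248) is left alone.

```bash
python3 -m inch '[{"dx":0,"dy":0,"dz":-3.9,"ax":0,"ay":0,"az":0,"claw":0.6},{"dx":0,"dy":0,"dz":-3.9,"ax":0,"ay":0,"az":0,"claw":0.6},{"dx":0,"dy":0,"dz":-3.6,"ax":0,"ay":0,"az":0,"claw":0.6},{"dx":0,"dy":0,"dz":-3.0,"ax":0,"ay":0,"az":0,"claw":0.6},{"dx":0,"dy":0,"dz":-2.0,"ax":0,"ay":0,"az":0,"claw":0.6}]' | head -2
python3 -m inch '[{"dx":0,"dy":0,"dz":-1.3,"ax":0,"ay":0,"az":0,"claw":0.6},{"dx":0,"dy":0,"dz":-0.5,"ax":0,"ay":0,"az":0,"claw":0.6},{"dx":0,"dy":0,"dz":0,"ax":0,"ay":0,"az":0,"claw":0.6},{"dx":0,"dy":0,"dz":0,"ax":0,"ay":0,"az":0,"claw":0},{"dx":0,"dy":0,"dz":0,"ax":0,"ay":0,"az":0,"claw":0}]' 25 | head -2
python3 -m inch '[{"dx":0,"dy":0,"dz":0,"ax":0,"ay":0,"az":0,"claw":0},{"dx":0,"dy":0,"dz":0,"ax":0,"ay":0,"az":0,"claw":0},{"dx":0,"dy":0,"dz":0,"ax":0,"ay":0,"az":0,"claw":0},{"dx":0,"dy":0,"dz":0,"ax":0,"ay":0,"az":0,"claw":0}]'
python3 -m inch '[{"dx":0,"dy":0,"dz":1.5,"ax":0,"ay":0,"az":0,"claw":0},{"dx":0,"dy":0,"dz":3.5,"ax":0,"ay":0,"az":0,"claw":0},{"dx":0,"dy":0,"dz":4,"ax":0,"ay":0,"az":0,"claw":0},{"dx":0,"dy":0,"dz":4,"ax":0,"ay":0,"az":0,"claw":0},{"dx":0,"dy":0,"dz":4,"ax":0,"ay":0,"az":0,"claw":0}]'
python3 -m inch '[{"dx":1.5,"dy":-2.4,"dz":0,"ax":0,"ay":0,"az":0,"claw":0},{"dx":2.2,"dy":-3.4,"dz":0,"ax":0,"ay":0,"az":0,"claw":0},{"dx":2.2,"dy":-3.4,"dz":0,"ax":0,"ay":0,"az":0,"claw":0},{"dx":2.2,"dy":-3.4,"dz":0,"ax":0,"ay":0,"az":0,"claw":0},{"dx":2.2,"dy":-3.4,"dz":0,"ax":0,"ay":0,"az":0,"claw":0}]' | head -2
python3 -m inch '[{"dx":2.2,"dy":-3.4,"dz":0,"ax":0,"ay":0,"az":0,"claw":0},{"dx":2.2,"dy":-3.4,"dz":0,"ax":0,"ay":0,"az":0,"claw":0},{"dx":0.8,"dy":-1,"dz":0,"ax":0,"ay":0,"az":0,"claw":0},{"dx":0,"dy":0,"dz":0,"ax":0,"ay":0,"az":0,"claw":0},{"dx":0,"dy":0,"dz":0,"ax":0,"ay":0,"az":0,"claw":0}]' | head -2
python3 -m inch '[{"dx":0,"dy":0,"dz":0,"ax":0,"ay":0,"az":0,"claw":0}]'
python3 - <<'E'
from h import *
look([("Scan",.6439,.0285,.106,.036)])
E
```

```text
time: 18.08
eef_pos: [0.393, 0.2669, 0.0437]
time: 18.5
eef_pos: [0.3937, 0.2672, 0.0294]
time: 18.83
eef_pos: [0.3933, 0.267, 0.0291]
tool_rot: [-180.0, -0.1, 14.0]
force: [-0.7, -0.8, 4.9]
gripper_width: 0.0256
grasp_force: 25.0
time: 19.25
eef_pos: [0.3925, 0.2666, 0.2007]
tool_rot: [180.0, 0.0, 14.0]
force: [0.5, -0.1, -2.9]
gripper_width: 0.0254
grasp_force: 25.0
time: 19.67
eef_pos: [0.4966, 0.1052, 0.199]
time: 20.08
eef_pos: [0.5476, 0.0288, 0.1983]
time: 20.17
eef_pos: [0.5472, 0.0298, 0.1985]
tool_rot: [-180.0, 0.0, 14.0]
force: [-1.2, 0.1, -1.0]
gripper_width: 0.0257
grasp_force: 25.0
t 20.22 tcp [0.5473 0.0301 0.1987] F [ 0.2  0.6 -1. ]
Scan 1741 encl [0.6443 0.0279 0.0361] circ [0.644  0.0282 0.0331] z 0.1062
```

```bash
python3 -m inch '[{"dx":2.5,"dy":-0.2,"dz":0,"ax":0,"ay":0,"az":0,"claw":0},{"dx":3.2,"dy":0,"dz":0,"ax":0,"ay":0,"az":0,"claw":0},{"dx":2.5,"dy":0,"dz":0,"ax":0,"ay":0,"az":0,"claw":0},{"dx":1.5,"dy":0,"dz":0,"ax":0,"ay":0,"az":0,"claw":0},{"dx":0,"dy":0,"dz":-1.2,"ax":0,"ay":0,"az":0,"claw":0}]'|head -2
python3 -m inch '[{"dx":0,"dy":0,"dz":-2.4,"ax":0,"ay":0,"az":0,"claw":0},{"dx":0,"dy":0,"dz":-1.6,"ax":0,"ay":0,"az":0,"claw":0},{"dx":0,"dy":0,"dz":-0.8,"ax":0,"ay":0,"az":0,"claw":0},{"dx":0,"dy":0,"dz":-0.3,"ax":0,"ay":0,"az":0,"claw":0},{"dx":0,"dy":0,"dz":0,"ax":0,"ay":0,"az":0,"claw":0}]'
python3 -m inch '[{"dx":0,"dy":0,"dz":-0.4,"ax":0,"ay":0,"az":0,"claw":0},{"dx":0,"dy":0,"dz":-0.4,"ax":0,"ay":0,"az":0,"claw":0},{"dx":0,"dy":0,"dz":-0.3,"ax":0,"ay":0,"az":0,"claw":0},{"dx":0,"dy":0,"dz":-0.2,"ax":0,"ay":0,"az":0,"claw":0},{"dx":0,"dy":0,"dz":0,"ax":0,"ay":0,"az":0,"claw":0}]'
python3 -m inch '[{"dx":0,"dy":0,"dz":-0.2,"ax":0,"ay":0,"az":0,"claw":0},{"dx":0,"dy":0,"dz":0,"ax":0,"ay":0,"az":0,"claw":0}]'
```

```text
time: 20.63
eef_pos: [0.6476, 0.0283, 0.1879]
time: 21.05
eef_pos: [0.6443, 0.0275, 0.1353]
tool_rot: [-180.0, 0.1, 14.0]
force: [-0.3, 0.2, -0.3]
gripper_width: 0.0254
grasp_force: 25.0
time: 21.47
eef_pos: [0.6449, 0.0268, 0.1224]
tool_rot: [-180.0, 0.0, 14.0]
force: [-0.3, 0.4, -1.3]
gripper_width: 0.0255
grasp_force: 25.0
time: 21.63
eef_pos: [0.6455, 0.0268, 0.1211]
tool_rot: [180.0, -0.1, 14.0]
force: [0.6, -0.3, 1.0]
gripper_width: 0.0258
grasp_force: 25.0
```

Seated height reached with contact. Releasing, backing off and checking all four.

```bash
python3 -m inch '[{"dx":0,"dy":0,"dz":-0.05,"ax":0,"ay":0,"az":0,"claw":0},{"dx":0,"dy":0,"dz":0,"ax":0,"ay":0,"az":0,"claw":0.6},{"dx":0,"dy":0,"dz":0,"ax":0,"ay":0,"az":0,"claw":0.6},{"dx":0,"dy":0,"dz":0,"ax":0,"ay":0,"az":0,"claw":0.6},{"dx":0,"dy":0,"dz":1,"ax":0,"ay":0,"az":0,"claw":0.6}]'
python3 -m inch '[{"dx":0,"dy":0,"dz":3,"ax":0,"ay":0,"az":0,"claw":0.6},{"dx":0,"dy":0,"dz":4,"ax":0,"ay":0,"az":0,"claw":0.6},{"dx":-3,"dy":0,"dz":2.5,"ax":0,"ay":0,"az":0,"claw":0.6},{"dx":-3.3,"dy":0,"dz":2.5,"ax":0,"ay":0,"az":0,"claw":0.6},{"dx":-3.3,"dy":0,"dz":2.5,"ax":0,"ay":0,"az":0,"claw":0.6}]'|head -2
python3 -m inch '[{"dx":-3.5,"dy":0,"dz":2,"ax":0,"ay":0,"az":0,"claw":0.6},{"dx":-3.5,"dy":0,"dz":2,"ax":0,"ay":0,"az":0,"claw":0.6},{"dx":-3.5,"dy":0,"dz":2,"ax":0,"ay":0,"az":0,"claw":0.6},{"dx":0,"dy":0,"dz":0,"ax":0,"ay":0,"az":0,"claw":0.6},{"dx":0,"dy":0,"dz":0,"ax":0,"ay":0,"az":0,"claw":0.6}]'|head -2
python3 -m inch '[{"dx":0,"dy":0,"dz":0,"ax":0,"ay":0,"az":0,"claw":0.6},{"dx":0,"dy":0,"dz":0,"ax":0,"ay":0,"az":0,"claw":0.6}]'|head -2
python3 - <<'E'
from h import *
from workcell import optics
L=[("L",.619,.1905,.134,.055),("M",.603,-.139,.125,.046),("S",.644,.028,.116,.037),("T",.5222,.362,.107,.029)]
look(L+[(a+"knob",x,y,z+.03,.013) for a,x,y,z,r in L],"pics/w5.png")
# planes of the discs, and top view
for cam in ["wrist","top"]:
    p=optics.camera_params(cam); im,d=optics.camera(cam); X=cloud(p,d)
    if cam=="top": cv2.imwrite("pics/top1.png",im)
    for n,x,y,z,r in L:
        m=(abs(X[...,2]-z)<.005)&(np.hypot(X[...,0]-x,X[...,1]-y)<r); q=X[m]
        if len(q)<20: print(cam,n,len(q)); continue
        c=np.linalg.lstsq(np.c_[q[:,:2]-q[:,:2].mean(0),np.ones(len(q))],q[:,2],rcond=None)[0]; print(cam,n,len(q),"z",c[2].round(4),"tilt",np.hypot(c[0],c[1]).round(3),hull(q[:,:2]).round(4))
E
```

```text
time: 22.05
eef_pos: [0.6442, 0.0269, 0.1287]
tool_rot: [-180.0, 0.2, 14.0]
force: [-0.3, 0.2, 0.5]
gripper_width: 0.0467
grasp_force: 0.0
time: 22.47
eef_pos: [0.5478, 0.0269, 0.2766]
time: 22.88
eef_pos: [0.4433, 0.0269, 0.3374]
time: 23.05
eef_pos: [0.4447, 0.0268, 0.3347]
t 23.1 tcp [0.4447 0.0268 0.3344] F [ 0.1  0.1 -0.4]
L 2374 encl [0.6    0.1871 0.0508] circ [0.6499 0.1975 0.071 ] z 0.1342
M 4149 encl [ 0.603  -0.1391  0.0463] circ [ 0.6033 -0.1404  0.0344] z 0.1253
S 1547 encl [0.6421 0.0272 0.0364] circ [0.6447 0.0278 0.0277] z 0.1162
T 1016 encl [0.5228 0.3611 0.0288] circ [0.5226 0.3601 0.0209] z 0.1072
Lknob few 0
Mknob 445 encl [ 0.6022 -0.1385  0.0131] circ [ 0.6021 -0.1377  0.0088] z 0.1549
Sknob 59 encl [0.6354 0.0248 0.0086] circ [0.6519 0.0298 0.0193] z 0.1438
Tknob few 0
wrist L 2333 z 0.1342 tilt 0.019 [0.5999 0.1866 0.0505]
wrist M 4128 z 0.1253 tilt 0.006 [ 0.6028 -0.1388  0.0459]
wrist S 1540 z 0.1162 tilt 0.02 [0.6417 0.027  0.0365]
wrist T 1003 z 0.107 tilt 0.048 [0.5225 0.3616 0.0285]
top L 1095 z 0.1341 tilt 0.007 [0.6188 0.1906 0.0547]
top M 711 z 0.1251 tilt 0.002 [ 0.6034 -0.1402  0.0455]
top S 427 z 0.1162 tilt 0.004 [0.6445 0.0272 0.0365]
top T 224 z 0.1068 tilt 0.006 [0.5224 0.3619 0.0288]
```

View pics/top1.png

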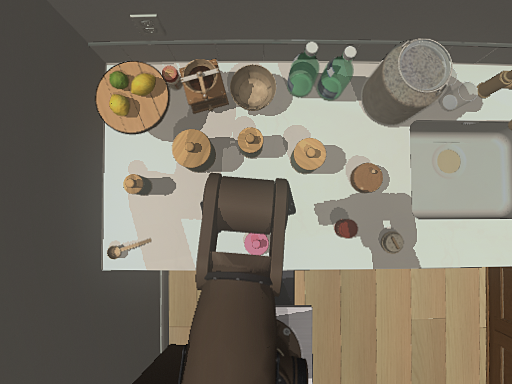

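The final top view shows all four lids on their canisters at (191,150), (309,155), (250,143) and (134,184). Each disc is level and at the expected height. The salt cellar (367,178), tin (345,228) and pink lid (257,243) have not moved, and the gripper is clear.

```bash
python3 -c "
from workcell import ticket; print(ticket.job_done())"
```

```text
the job is handed in; nothing more can be done
None
```

All four lids are on their own canisters, level and down on their rims, with the salt cellar, tea tin and pink look-alike left where they were; the job was handed in at about 23 s, and no verdict came back.

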